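# Pin a drive transit case shut and hold it

## Task

First fold the open lid of the hard-drive transit case down onto the case; its rubber seal will hold it slightly ajar. Then pull the collared locking pin out of the tool holder, push it down through the hole in the lid's tab into the hole of the block below, and press until its collar squeezes the lid fully shut. Finish like that, still holding the pin and pressing it down so that the lid stays shut (do not let go); leave the other two tools in the holder and the small loose hard drive where they are.

Things in the scene. Friction and masses are not known exactly. Their poses are not given: they have to be found in the camera images.
- case: Grey drive transit case fixed to the bench, left or right, some yaw: open shell 140 (x) x 190 (y) x 56 mm high with a hard drive inside; on its +x side an aluminium pin block 44 x 50 x 56 mm. Origin: centre of the shell's underside, on the bench; z up; x points from the hinge to the pin block, roughly away from the robot.
- lid: Lid: grey plate 140 (from hinge) x 190 x 8 mm plus an aluminium tab 44 x 50 x 8 mm at mid free edge, 0.29 kg. Origin on the hinge axis, underside; x to the tab, z out of the outer face. Its tilt = lid angle, 0 shut. Starts at 1.05 to 1.46 rad, standing by 0.2 N m of hinge friction; may fall by itself below 0.6. Let go, its seal keeps it at 0.055 rad; shutting takes about 7 N at the tab's hole.
- tab_hole (a point): Centre of the tab's 16 mm through hole on the lid's outer face (upper mouth once the lid is down), at (162, 0, 8) mm in the lid's frame. Straight above block_hole when the lid is shut, then 64 mm above the bench; 9 mm higher with the lid resting on its seal. 1.5 mm chamfer.
- block_hole (a point): Centre of the mouth of the hole in the pin block, 56 mm above the bench, at (92, 0, 56) mm in the case's frame. The hole is 15 mm wide, vertical, 56 mm deep down to the bench, 2 mm chamfer.
- lid_hinge (a point): Middle of the lid's hinge axis, at (-70, 0, 56) mm in the case's frame; the axis runs along the case's y. The lid's underside passes through this axis. The lid stands open on the robot's side and folds down away from the robot.
- holder: Black upright tool holder fixed to the bench, on the other side from the case: block 50 (x) x 190 (y) x 60 mm high with three vertical through holes 15 mm wide along its y at -65, 0 and +65 mm. Origin: centre of its underside, z up. Pin, screwdriver and scriber stand in the holes in any order.
- pin: Steel locking pin, about 0.12 kg, upright in the holder: shaft 12 mm in diameter, 50 mm long (5 mm taper at the tip); above it a round collar 30 mm in diameter, 6 mm thick; above that a plain round handle 20 mm in diameter, 46 mm long. Origin: on the axis at the collar's underside (rests on the holder's top, 60 mm high); z along the axis toward the handle.
- screwdriver: Bystander in the holder: screwdriver with a bulging black handle up to 28 mm in diameter and 92 mm tall above the holder, no collar. Origin: on its axis at the level of the holder's top. Leave it.
- scriber: Bystander in the holder: slim steel scriber, foot 20 mm in diameter and stem 10 mm, 75 mm tall above the holder. Origin: on its axis at the level of the holder's top. Leave it.
- spare_drive: Bystander: small loose hard drive 100 x 70 x 15 mm flat on the bench, between the case and the holder and a little farther from the robot, 0.12 kg. Origin: centre of its underside. Leave it.
Not all that is in view belongs to the job. Leave any orange look-alike of the pin alone.

How it is judged:
By the outcome, as a careful person would: the job done as asked, in the order asked, and still so for the second after the job is handed in, while the arm keeps its last pose, push and grip.
It also fails if it takes over 61 s, if anything falls off the work surface, if the arm or the gripper's body presses on something with over 40 N, if the wrist force passes 120 N, or if a joint passes its speed limit or range.

## Robot

A 7-joint arm with a two-finger parallel gripper is mounted at the origin on the work surface. World frame = base frame: x ahead of the robot, y to its left, z up, the work surface at z = 0. Lengths are in m, angles in rad, forces in N, time in s.
With the tool pointing down it reaches from about 0.425 to 0.925 m from the base axis. Payload 6.8 kg.
Tool frame: the origin (TCP) lies on the centre line of the jaws, within the pads' length; the fingertips stand 11 mm ahead of it and the grasp point (between the pads) lies 8 mm behind it; z points along the fingers, y is the direction in which the jaws open and shut (so a half turn about z gives the same grasp; the last joint's range is limited). The gripper opens to 85 mm and grips with 20 to 120 N. Pads are 22 mm wide; open, the fingers measure 114 mm over their backs; the gripper's body (76 mm by 85 mm) begins 54 mm behind the grasp point. The pads swing forward as they close: fully open they stand 13 mm farther back than shut.
Start: joints at [-1.346, 0.477, 0.022, 1.555, -0.011, 1.109, -0.083], TCP at [0.221, 0.638, 0.242] pointing down, gripper open.
Joint ranges: [-2.96, 2.96], [-0.34, 2.1], [-1.41, 1.46], [0.24, 2.44], [-1.37, 4.51], [0.17, 1.92], [-2.96, 2.96]. Speed limits (rad/s): [2.39, 2.39, 3.14, 3.14, 3.14, 3.14, 3.14].

## Interface

Orientations are given as a rotation vector (axis times angle).
In Python, from bench import r gives the robot as it stands.
- The arm moves only by the tool send_rows, never from a script. Its argument "deltas" is a list of rows, each a list of 7 numbers: the opening, from 0 (shut) to 1 (fully open), then the shift along the tool's x, y, z as a fraction of full scale, then the turn, a rotation vector about the tool's x, y, z as a fraction of full scale. In form: [[hand, x, y, z, ax, ay, az], ...]. A call has 1 to 20 rows; each row is the pose to reach, as a shift and turn from the pose commanded when the call began, along the tool's axes at that moment, turning the shorter way round; what a row does not reach only later rows make up. Full scale, the value 1, is 150 mm for a shift and 180 degrees for a turn. A row lasts 1/12 s, in which the tool goes at most 41.7 mm and 7.16 degrees, less where a joint would pass 70% of its speed; a pose out of reach is approached as far as the arm can. A call with a number of a shift or a turn outside -1 to 1 is refused whole. A call with a gripper value outside its range is refused whole. The fingers move at their own pace and stop on an object; "squeeze" is the grip in N (left out, the last holds). Time passes only in rows, so rows that repeat a pose let the fingers close. It gives the time, the measured TCP pose, the force and the opening at its end, in the units of the state.
- r.get_obs(): the state, without advancing time (a new reading comes with each control period).
- r.grab_frame(name): name is "side" or "top"; returns a dict with "pixels" (420x560x3 uint8, red, green, blue), "camera_matrix" (3x3 intrinsics, pixels), "rvec" (rotation vector, rad) and "tvec" (3), from world to camera coordinates, as OpenCV has them. Camera axes: x right, y down, z forward; pixel columns grow to the right and rows downward; lengths in m; the calibration is good to about 2 mm. A picture is of the moment at which its call begins. There is no depth.
- r.hand_in(): hands the job in, once; it reports no verdict.
The state is a dict: "clock": time; "joints": joint angles; "qvel": joint speeds; "tau": joint torques, N m; "tcp_pos": TCP position; "orientation": TCP orientation; "contact_force": force on the tool from outside, world axes, zero at the start; "moment": the same for the moment, N m; "grip_width": finger opening in m.
Only numpy, scipy, OpenCV 4.12 (cv2) and the standard library are available. Lean on these libraries where they do the work, as an engineer would, in place of code of your own. Each camera call takes 0.05 s, during which the arm holds its last target. There are 200 camera calls.

## Working session

There is one attempt and no reset: what is moved stays moved. The work goes in short steps, Python scripts to look and compute and a tool call to move; the robot and the scene stay as the last step left them, time stands still between calls to the robot, and variables do not carry over. Pictures are saved under pics/ and viewed, about 8 in all and at most 12, crops included, and the job is handed in when it is done.

Besides the shell and the picture viewer there is one more tool, called after "Call:" as name(argument=value, ...) on one line, values as JSON. send_rows: Moves the arm, as the interface text tells. Shift numbers are shares of 150 mm and turn numbers shares of 180 degrees, none past 1 either way. Its arguments: {"type":"object","properties":{"deltas":{"type":"array","items":{"type":"array","items":{"type":"number"}}},"squeeze":{"type":"number"}},"required":["deltas"]}

```bash
ls; mkdir -p pics; cat > h.py <<'E'
from bench import r
import cv2,numpy as np
from scipy.spatial.transform import Rotation as R
def grab(n,fn=None,crop=None,scale=1):
    f=r.grab_frame(n)
    if fn:
        im=f['pixels'][:,:,::-1]
        if crop: im=im[crop[1]:crop[3],crop[0]:crop[2]]
        cv2.imwrite('pics/'+fn,cv2.resize(im,None,fx=scale,fy=scale,interpolation=cv2.INTER_CUBIC))
    return f
def proj(f,P): return cv2.projectPoints(np.array(P,float).reshape(-1,3),f['rvec'],f['tvec'],f['camera_matrix'],None)[0].reshape(-1,2)
def unproj(f,uv,z):
    Rm=cv2.Rodrigues(f['rvec'])[0];c=-Rm.T@np.ravel(f['tvec'])
    d=Rm.T@np.linalg.inv(f['camera_matrix'])@np.array([uv[0],uv[1],1.]);return c+d*(z-c[2])/d[2]
def st():
    o=r.get_obs();print({k:np.round(o[k],4) for k in('clock','joints','tcp_pos','orientation','contact_force','grip_width')});return o
E
python3 - <<'E'
from h import *
st()
for n in('top','side'):
    f=grab(n,n+'0.png',scale=1.4);np.savez(n+'.npz',**f)
    Rm=cv2.Rodrigues(f['rvec'])[0];print(n,-Rm.T@np.ravel(f['tvec']),Rm[2],f['camera_matrix'][0,0])
E
```

```text
pics
{'clock': np.float64(0.0), 'joints': array([-1.3461,  0.4778,  0.0224,  1.5564, -0.0115,  1.1093, -0.0831]), 'tcp_pos': array([0.2204, 0.6374, 0.2414]), 'orientation': array([-5.2030e-01, -3.0981e+00,  2.7000e-03]), 'contact_force': array([0.4537, 0.141 , 0.0794]), 'grip_width': np.float64(0.0856)}
top [0.451468   0.03366793 0.86575187] [ 0.16101361 -0.00381022 -0.98694483] 413.87729122633027
side [0.44522574 0.59858829 0.72981187] [ 0.14911657 -0.66892953 -0.7282153 ] 515.9365860011013
```

View pics/top0.png

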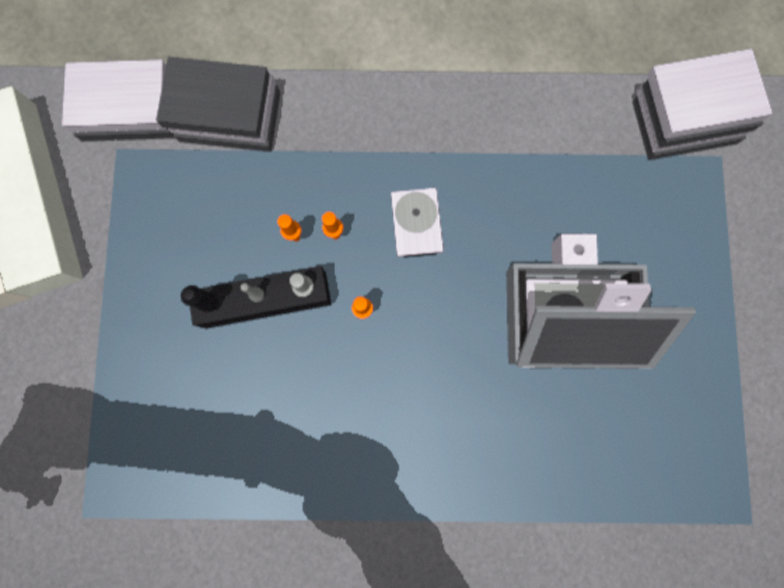

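View pics/side0.png

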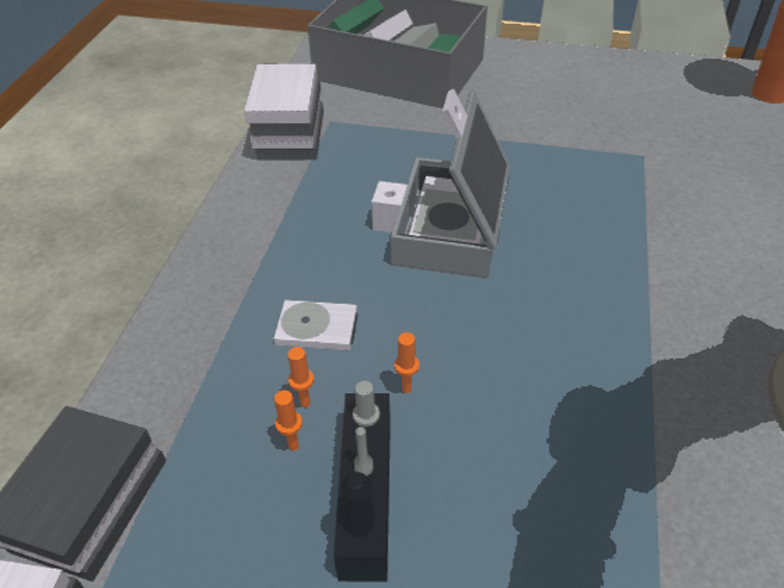

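The top view shows the case on the right, with its block hole at about (579,250) scaled and the lid standing open. The holder is on the left.

Candidates for the pin (top view, scaled pixels):
- grey collared tool in the holder at (302,284), which fits the description
- scriber at (250,290)
- screwdriver at (198,297)
- orange look-alikes at (290,227), (332,225) and (362,307)

I'll check the grey collared one in a close crop.

```bash
python3 - <<'E'
from h import *
t=np.load('top.npz');s=np.load('side.npz')
a=t['pixels'][160:270,355:505,::-1]; b=s['pixels'][60:200,255:375,::-1]
c=t['pixels'][180:240,125:245,::-1]; d=s['pixels'][260:350,230:290,::-1]
S=lambda i,k:cv2.resize(i,None,fx=k,fy=k,interpolation=cv2.INTER_CUBIC)
o=np.zeros((600,780,3),np.uint8)
for im,x,y in((S(a,3),0,0),(S(b,2.5),460,0),(S(c,3),0,340),(S(d,2.5),460,360)):o[y:y+im.shape[0],x:x+im.shape[1]]=im[:600-y]
cv2.imwrite('pics/crop1.png',o)
E
```

```text
(no output)
```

View pics/crop1.png

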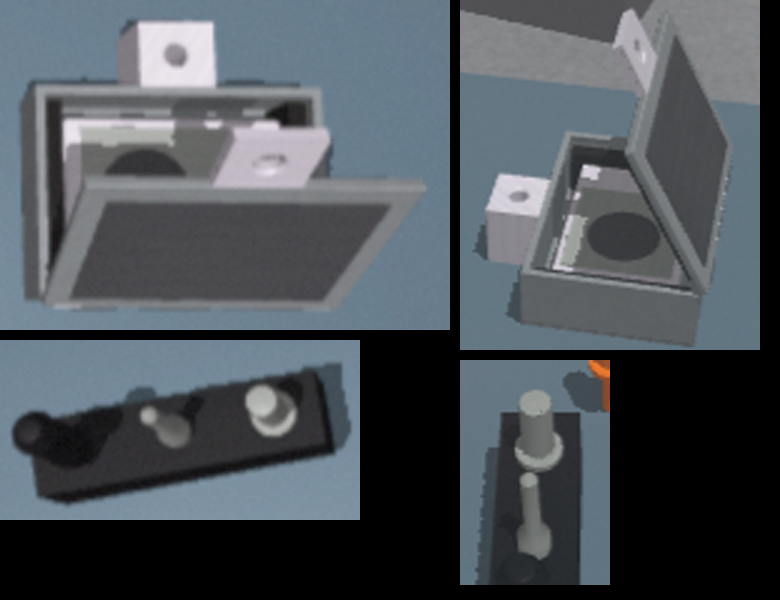

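The crop confirms it: the pin is the grey tool with a flat collar and plain handle, at the case-side end of the holder. Next I'll fit the case pose, the lid angle and the pin from both views.

```bash
cat > fit.py <<'E'
from h import *
from scipy.optimize import least_squares
t=dict(np.load('top.npz'));s=dict(np.load('side.npz'))
A=lambda u,v:((u+.5)/3-.5+355,(v+.5)/3-.5+160)
B=lambda u,v:((u-460+.5)/2.5-.5+255,(v+.5)/2.5-.5+60)
C=lambda u,v:((u+.5)/3-.5+125,(v-340+.5)/3-.5+180)
D=lambda u,v:((u-460+.5)/2.5-.5+230,(v-360+.5)/2.5-.5+260)
case=[(t,A(175,56),(.092,0,.056)),(t,A(135,22),(.114,.025,.056)),(t,A(214,22),(.114,-.025,.056)),(t,A(38,86),(.07,.095,.056)),(t,A(321,88),(.07,-.095,.056)),
(s,B(519,196),(.092,0,.056)),(s,B(523,268),(.07,.095,.056)),(s,B(567,134),(.07,-.095,.056)),(s,B(499,174),(.114,-.025,.056)),(s,B(487,207),(.114,.025,.056))]
lid=[(t,A(88,180),(.14,.095,.008)),(t,A(424,186),(.14,-.095,.008)),(t,A(270,163),(.162,0,.008)),(s,B(667,15),(.14,-.095,.008)),(s,B(630,150),(.14,.095,.008))]
def res(p):
    x,y,w,a=p;Rz=R.from_euler('z',w);o=[]
    for f,uv,P in case:o+=list(proj(f,Rz.apply(P)+[x,y,0])[0]-uv)
    for f,uv,P in lid:
        q=R.from_euler('y',-a).apply(P)+[-.07,0,.056];o+=list(.5*(proj(f,Rz.apply(q)+[x,y,0])[0]-uv))
    return o
k=least_squares(res,[.62,-.2,0,1.2],loss='soft_l1');print('case x y yaw lid',k.x);print(np.round(np.reshape(res(k.x),(-1,2)),1))
x,y,w,a=k.x;print('hole',R.from_euler('z',w).apply([.092,0,.056])+[x,y,0])
pts=[(t,C(262,402),.112),(t,C(271,413),.064),(s,D(535,399),.112),(s,D(539,447),.064)]
for f,uv,z in pts:print('pin',unproj(f,uv,z))
m=least_squares(lambda p:np.ravel([proj(f,[p[0],p[1],z])[0]-uv for f,uv,z in pts]),[.6,.1]);print(m.x,m.fun)
for n,uv in(('scr',C(178,432)),('sdr',C(35,432))):print(n,unproj(t,uv,.06))
o=r.get_obs();print(R.from_rotvec(o['orientation']).as_matrix().round(3))
E
python3 fit.py
```

```text
case x y yaw lid [ 0.54681885 -0.22819485  0.0038624   1.07236193]
[[ 0.7 -0. ]
 [ 1.1  0.6]
 [-0.4  0.8]
 [-0.7  0.4]
 [-0.1  0.4]
 [-0.2 -0.8]
 [-1.   1.8]
 [-0.6 -1.5]
 [ 0.1 -0.5]
 [-0.5  1.1]
 [-0.4  0.6]
 [ 0.6  0. ]
 [-0.2 -0.3]
 [-0.3 -1. ]
 [-0.2  0.3]]
hole [ 0.63881816 -0.22783951  0.056     ]
pin [0.57992426 0.16486982 0.112     ]
pin [0.58087766 0.16706666 0.064     ]
pin [0.58034959 0.16271317 0.112     ]
pin [0.57979002 0.16383271 0.064     ]
[0.580101   0.16450006] [ 0.20409434 -0.09210452  1.29492997  0.40545671 -0.12295227  0.9919556
 -0.29763161  0.32193845]
scr [0.56823222 0.22811687 0.06      ]
sdr [0.56718752 0.32159235 0.06      ]
[[-0.945  0.327 -0.   ]
 [ 0.327  0.945 -0.002]
 [-0.    -0.002 -1.   ]]
```

Call:
send_rows(deltas=[[0,-0.99,0,-0.4,0,0,-0.106],[0,-0.99,0,-0.4,0,0,-0.106],[0,-0.99,0,-0.4,0,0,-0.106],[0,-0.99,0,-0.4,0,0,-0.106],[0,-0.99,0,-0.4,0,0,-0.106]], squeeze=60)

```text
clock: 0.52
tcp_pos: [0.3714, 0.5853, 0.3052]
orientation: [0.018, 3.134, 0.002]
contact_force: [1.3, -0.9, 0.2]
grip_width: 0.0258
```

Call:
send_rows(deltas=[[0,-0.27,-1,0,0,0,0],[0,-0.27,-1,0,0,0,0],[0,-0.27,-1,0,0,0,0],[0,-0.27,-1,0,0,0,0]])

```text
clock: 0.85
tcp_pos: [0.4024, 0.4355, 0.3017]
orientation: [-0.004, -3.141, 0.003]
contact_force: [0.9, -0.1, -0.3]
grip_width: -0.0001
```

Call:
send_rows(deltas=[[0,-0.27,-1,0,0,0,0],[0,-0.27,-1,0,0,0,0],[0,-0.27,-1,0,0,0,0],[0,-0.27,-1,0,0,0,0]])

```text
clock: 1.18
tcp_pos: [0.4425, 0.2854, 0.302]
orientation: [-0.005, -3.141, 0.002]
contact_force: [0.6, 0.0, 0.2]
grip_width: -0.0003
```

Call:
send_rows(deltas=[[0,-0.2,-1,0,0,0,0],[0,-0.2,-1,0,0,0,0],[0,-0.2,-1,0,0,0,0],[0,-0.2,-1,0,0,0,0]])

```text
clock: 1.52
tcp_pos: [0.472, 0.1352, 0.3021]
orientation: [-0.006, -3.141, 0.002]
contact_force: [0.6, -0.2, -0.2]
grip_width: -0.0002
```

Call:
send_rows(deltas=[[0,0,-1,0,0,0,0],[0,0,-1,0,0,0,0],[0,0,-1,0,0,0,0],[0,0,-1,0,0,0,0]])

```text
clock: 1.85
tcp_pos: [0.471, -0.0151, 0.3021]
orientation: [-0.007, -3.141, 0.001]
contact_force: [0.3, 0.3, -0.4]
grip_width: -0.0004
```

Call:
send_rows(deltas=[[0,0,-1,0,0,0,0],[0,0,-1,0,0,0,0],[0,0,-1,0,0,0,0],[0,0,-1,0,0,0,0]])

```text
clock: 2.18
tcp_pos: [0.4708, -0.1649, 0.3023]
orientation: [0.007, 3.142, -0.002]
contact_force: [0.3, -0.1, -0.2]
grip_width: -0.0001
```

Call:
send_rows(deltas=[[0,0,-0.42,0,0,0,0],[0,0,-0.42,0.2,0,0,0],[0,0,-0.42,0.5,0,0,0],[0,0,-0.42,0.83,0,0,0],[0,0,-0.42,0.83,0,0,0]])

```text
clock: 2.6
tcp_pos: [0.4683, -0.2222, 0.1724]
orientation: [-0.001, -3.133, -0.004]
contact_force: [-1.0, 1.5, 0.5]
grip_width: 0.0002
```

Call:
send_rows(deltas=[[0,-0.1,0,0,0,0,0],[0,-0.2,0,0,0,0,0],[0,-0.25,0,0,0,0,0],[0,-0.3,0,0.02,0,0,0],[0,-0.34,0,0.05,0,0,0],[0,-0.38,0,0.08,0,0,0],[0,-0.42,0,0.11,0,0,0],[0,-0.46,0,0.14,0,0,0]])

```text
clock: 3.27
tcp_pos: [0.5413, -0.2235, 0.1564]
orientation: [0.0, -3.141, -0.0]
contact_force: [-0.5, 0.5, 1.0]
grip_width: -0.0
```

Call:
send_rows(deltas=[[0,-0.07,0,0.05,0,0,0],[0,-0.13,0,0.1,0,0,0],[0,-0.18,0,0.17,0,0,0],[0,-0.22,0,0.23,0,0,0],[0,-0.25,0,0.3,0,0,0],[0,-0.27,0,0.38,0,0,0],[0,-0.29,0,0.46,0,0,0],[0,-0.29,0,0.46,0,0,0]])

```text
clock: 3.93
tcp_pos: [0.5833, -0.2226, 0.0846]
orientation: [0.001, -3.137, -0.002]
contact_force: [0.5, -0.3, 0.7]
grip_width: -0.0001
```

```bash
python3 - <<'E'
from h import *
st();grab('side','side1.png',crop=(220,30,420,180),scale=3)
E
```

```text
{'clock': np.float64(3.9333), 'joints': array([-0.025 ,  0.6098,  0.3989,  1.8211, -0.3219,  0.7792,  2.1131]), 'tcp_pos': array([ 0.5833, -0.2226,  0.0846]), 'orientation': array([ 9.0000e-04, -3.1375e+00, -1.9000e-03]), 'contact_force': array([ 0.4584, -0.2956,  0.7307]), 'grip_width': np.float64(-0.0001)}
```

View pics/side1.png

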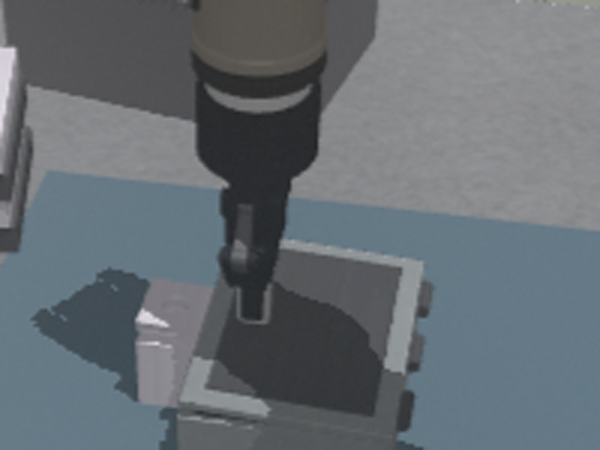

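The lid is down on its seal: the tab lies on the block at about (175,300) and the finger is on the panel. Next I'll go to the pin.

Call:
send_rows(deltas=[[0,0,0,-1,0,0,0],[0,0,0,-1,0,0,0],[0,0,0,-1,0,0,0],[0.6,0,0,-1,0,0,0],[0.6,0,0,-1,0,0,0]])

```text
clock: 4.4
tcp_pos: [0.5873, -0.2256, 0.2451]
orientation: [0.002, 3.13, -0.004]
contact_force: [1.3, -1.0, -0.5]
grip_width: 0.0231
```

Call:
send_rows(deltas=[[0.6,0,1,0,0,0,0],[0.6,0,1,0,0,0,0],[0.6,0,1,0,0,0,0],[0.6,0,1,0,0,0,0]])

```text
clock: 4.73
tcp_pos: [0.5841, -0.0685, 0.2376]
orientation: [0.006, -3.141, -0.004]
contact_force: [1.0, 0.5, 0.1]
grip_width: 0.0511
```

Call:
send_rows(deltas=[[0.6,0,1,0,0,0,0],[0.6,0,1,0,0,0,0],[0.6,0,1,0,0,0,0],[0.6,0,1,0,0,0,0]])

```text
clock: 5.07
tcp_pos: [0.5836, 0.0819, 0.2377]
orientation: [0.007, -3.141, -0.004]
contact_force: [0.4, 1.1, 0.4]
grip_width: 0.0512
```

Call:
send_rows(deltas=[[0.6,0.02,0.58,0,0,0,0],[0.6,0.02,0.58,0,0,0,0],[0.6,0.02,0.58,0,0,0,0],[0.6,0.02,0.58,0,0,0,0],[0.6,0.02,0.58,0,0,0,0],[0.6,0.02,0.58,0,0,0,0]])

```text
clock: 5.57
tcp_pos: [0.5815, 0.1615, 0.2378]
orientation: [-0.003, -3.142, 0.001]
contact_force: [-0.1, 0.4, 0.2]
grip_width: 0.0515
```

```bash
python3 - <<'E'
from h import *
st();f=r.grab_frame('top');g=r.grab_frame('side')
np.savez('t2.npz',**f);np.savez('s2.npz',**g)
S=lambda i,k:cv2.resize(i[:,:,::-1],None,fx=k,fy=k,interpolation=cv2.INTER_CUBIC)
a=S(f['pixels'][155:245,360:470],4);b=S(g['pixels'][100:190,250:340],4)
cv2.imwrite('pics/two2.png',np.hstack([a,b]))
E
```

```text
{'clock': np.float64(5.5667), 'joints': array([-0.6675,  0.3783,  0.3818,  1.7586, -0.1598,  1.0356,  1.3403]), 'tcp_pos': array([0.5815, 0.1615, 0.2378]), 'orientation': array([-3.4000e-03, -3.1416e+00,  1.3000e-03]), 'contact_force': array([-0.1166,  0.4123,  0.1644]), 'grip_width': np.float64(0.0515)}
```

View pics/two2.png

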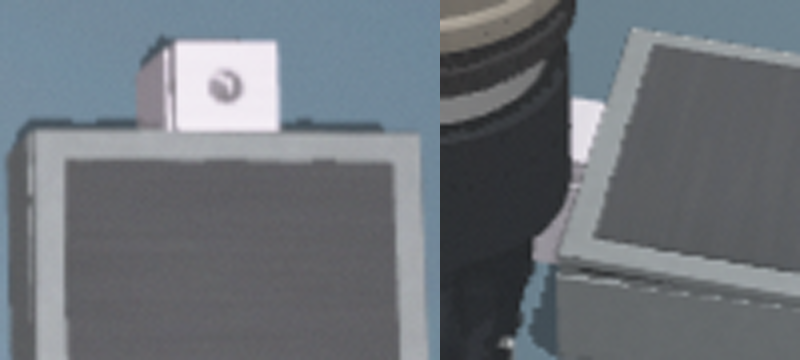

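Picture 5: the tab hole is at (225,86) in the top crop, and the lid rests on its seal. I'll work out the hole position and descend to the pin.

```bash
python3 - <<'E'
from h import *
f=dict(np.load('t2.npz'))
A=lambda u,v:((u+.5)/4-.5+360,(v+.5)/4-.5+155)
print('tabhole',unproj(f,A(225,86),.073),unproj(f,A(226,40),.074),unproj(f,A(173,40),.074),unproj(f,A(279,40),.074))
E
```

```text
tabhole [ 0.63937429 -0.22686676  0.073     ] [ 0.66239505 -0.22797996  0.074     ] [ 0.6620858  -0.20180295  0.074     ] [ 0.66270442 -0.25416656  0.074     ]
```

Call:
send_rows(deltas=[[0.6,0.01,0.02,0.25,0,0,0],[0.6,0.01,0.02,0.5,0,0,0],[0.6,0.01,0.02,0.7,0,0,0],[0.6,0.01,0.02,0.85,0,0,0],[0.6,0.01,0.02,0.95,0,0,0],[0.6,0.01,0.02,1,0,0,0],[0.6,0.01,0.02,1,0,0,0]])

```text
clock: 6.25
tcp_pos: [0.5791, 0.1651, 0.0863]
orientation: [-0.002, -3.139, 0.002]
contact_force: [0.4, 0.6, -0.1]
grip_width: 0.0511
```

Call:
send_rows(deltas=[[0.6,0,0,0.04,0,0,0],[0.6,0,0,0.05,0,0,0],[0.6,0,0,0.05,0,0,0]])

```text
clock: 6.5
tcp_pos: [0.5804, 0.1665, 0.0809]
orientation: [0.0, 3.141, 0.001]
contact_force: [0.2, -0.2, -0.6]
grip_width: 0.0513
```

Call:
send_rows(deltas=[[0.4,0,0,0,0,0,0],[0.3,0,0,0,0,0,0],[0,0,0,0,0,0,0],[0,0,0,0,0,0,0],[0,0,0,0,0,0,0],[0,0,0,0,0,0,0]], squeeze=40)

```text
clock: 7.0
tcp_pos: [0.5804, 0.1666, 0.081]
orientation: [-0.0, 3.141, 0.001]
contact_force: [-0.6, -0.4, 7.1]
grip_width: 0.0192
```

```bash
python3 - <<'E'
from h import *
st();g=r.grab_frame('side');t=r.grab_frame('top')
S=lambda i,k:cv2.resize(i[:,:,::-1],None,fx=k,fy=k,interpolation=cv2.INTER_CUBIC)
cv2.imwrite('pics/grip.png',np.hstack([S(g['pixels'][220:320,220:320],4),S(t['pixels'][160:260,160:260],4)]))
E
```

```text
{'clock': np.float64(7.0), 'joints': array([-0.6155,  0.572 ,  0.3116,  1.8735, -0.2509,  0.7331,  1.4079]), 'tcp_pos': array([0.5804, 0.1666, 0.081 ]), 'orientation': array([-2.0000e-04,  3.1407e+00,  8.0000e-04]), 'contact_force': array([-0.6495, -0.4243,  7.1033]), 'grip_width': np.float64(0.0192)}
```

View pics/grip.png

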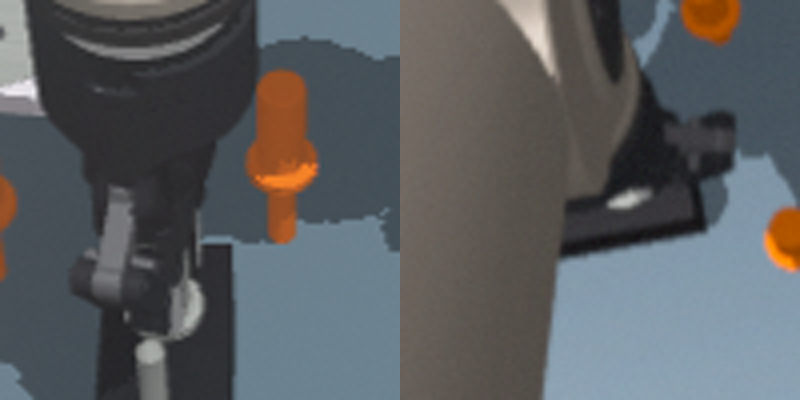

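Picture 6: the jaws hold the handle (width 19 mm) and the collar shows just below the pad. Now I'll lift it.

Call:
send_rows(deltas=[[0,0,0,0,0,0,0],[0,0,0,-0.02,0,0,0],[0,0,0,-0.1,0,0,0],[0,0,0,-0.2,0,0,0],[0,0,0,-0.35,0,0,0],[0,0,0,-0.5,0,0,0],[0,0,0,-0.7,0,0,0],[0,0,0,-0.9,0,0,0],[0,0,0,-0.9,0,0,0]], squeeze=90)

```text
clock: 7.85
tcp_pos: [0.5831, 0.1671, 0.2221]
orientation: [0.001, 3.132, 0.006]
contact_force: [0.9, 0.4, -0.3]
grip_width: 0.0181
```

Call:
send_rows(deltas=[[0,-0.1,-0.25,0,0,0,0],[0,-0.2,-0.5,0,0,0,0],[0,-0.3,-0.75,0,0,0,0],[0,-0.4,-1,0,0,0,0],[0,-0.4,-1,0,0,0,0]])

```text
clock: 8.27
tcp_pos: [0.6415, 0.005, 0.2163]
orientation: [0.019, 3.139, -0.01]
contact_force: [0.2, -1.1, 0.7]
grip_width: 0.018
```

Call:
send_rows(deltas=[[0,0,-0.25,0,0,0,0],[0,0,-0.5,0,0,0,0],[0,0,-0.75,0,0,0,0],[0,0,-1,0,0,0,0],[0,0,-1,0,0,0,0]])

```text
clock: 8.68
tcp_pos: [0.6378, -0.1445, 0.2161]
orientation: [-0.018, -3.141, 0.01]
contact_force: [-0.4, -1.5, -0.0]
grip_width: 0.0179
```

Call:
send_rows(deltas=[[0,0,-0.2,0,0,0,0],[0,0,-0.4,0,0,0,0],[0,-0.01,-0.55,0,0,0,0],[0,-0.01,-0.55,0.15,0,0,0],[0,-0.01,-0.55,0.34,0,0,0],[0,-0.01,-0.55,0.34,0,0,0],[0,-0.01,-0.55,0.34,0,0,0],[0,-0.01,-0.55,0.34,0,0,0]])

```text
clock: 9.35
tcp_pos: [0.6421, -0.2155, 0.1655]
orientation: [-0.001, 3.141, -0.0]
contact_force: [0.5, -0.1, -0.4]
grip_width: 0.018
```

```bash
python3 - <<'E'
from h import *
o=st();g=r.grab_frame('side');t=r.grab_frame('top');np.savez('s3.npz',**g);np.savez('t3.npz',**t)
S=lambda i,k:cv2.resize(i[:,:,::-1],None,fx=k,fy=k,interpolation=cv2.INTER_CUBIC)
cv2.imwrite('pics/over.png',np.hstack([S(g['pixels'][70:170,240:320],5),S(t['pixels'][130:230,360:440],5)]))
p=o['tcp_pos'];
for z in(-.071,-.021):print(proj(g,p+[0,0,z]))
print(proj(g,[.639,-.2275,.073]))
E
```

```text
{'clock': np.float64(9.35), 'joints': array([-0.0551,  0.583 ,  0.4171,  1.641 , -0.273 ,  0.9749,  2.0266]), 'tcp_pos': array([ 0.6421, -0.2155,  0.1655]), 'orientation': array([-1.3000e-03,  3.1408e+00, -2.0000e-04]), 'contact_force': array([ 0.5378, -0.0532, -0.4168]), 'grip_width': np.float64(0.018)}
[[274.78652643 125.75629354]]
[[274.15958548 104.92744501]]
[[277.76546288 130.86386962]]
```

View pics/over.png

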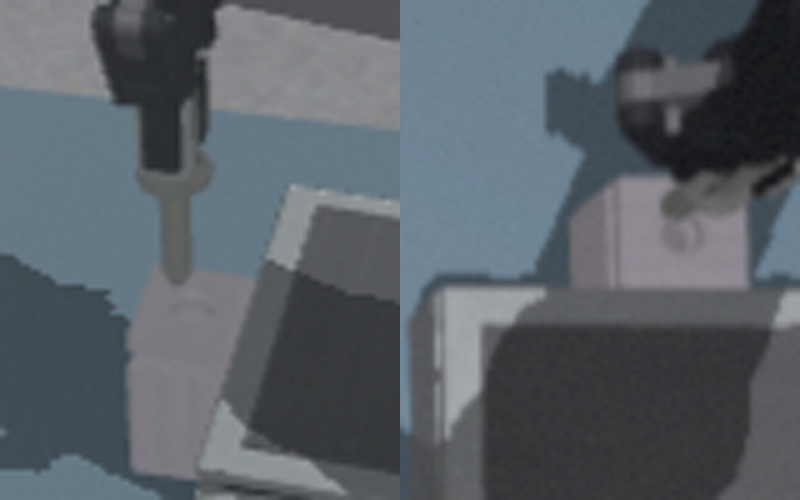

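Picture 7: the pin is upright, with its tip at (177,280) and the hole at (192,309) in the side half; in the top half the tip is near (678,206) and the hole at (684,234).

```bash
python3 - <<'E'
from h import *
from scipy.optimize import least_squares
g=dict(np.load('s3.npz'));t=dict(np.load('t3.npz'));p=np.array([.6421,-.2155,.1655])
G=lambda u,v:np.array(((u+.5)/5-.5+240,(v+.5)/5-.5+70));T=lambda u,v:np.array(((u-400+.5)/5-.5+360,(v+.5)/5-.5+130))
bg=G(177,280)-proj(g,p-[0,0,.071])[0];bt=T(679,207)-proj(t,p-[0,0,.071])[0];print('bias',bg,bt)
hg=G(192,309);ht=T(684,234)
print('side',unproj(g,hg,.073),unproj(g,hg-bg,.073),'top',unproj(t,ht,.073),unproj(t,ht-bt,.073))
E
```

```text
bias [ 0.23014284 -0.15178017] [ 1.93354336 -1.1141349 ]
side [ 0.63814909 -0.22585793  0.073     ] [ 0.63850586 -0.22527772  0.073     ] top [ 0.63883222 -0.22787799  0.073     ] [ 0.63654425 -0.22398036  0.073     ]
```

Call:
send_rows(deltas=[[0,0.027,-0.069,0,0,0,0],[0,0.027,-0.069,0.05,0,0,0],[0,0.027,-0.069,0.1,0,0,0],[0,0.027,-0.069,0.1,0,0,0],[0,0.027,-0.069,0.1,0,0,0]])

```text
clock: 9.87
tcp_pos: [0.6369, -0.2259, 0.1483]
orientation: [0.0, -3.14, -0.001]
contact_force: [0.1, 0.1, -0.5]
grip_width: 0.0181
```

Call:
send_rows(deltas=[[0,0,0,0.02,0,0,0],[0,0,0,0.04,0,0,0],[0,0,0,0.06,0,0,0],[0,0,0,0.08,0,0,0],[0,0,0,0.08,0,0,0]])

```text
clock: 10.28
tcp_pos: [0.6372, -0.2261, 0.1365]
orientation: [0.0, -3.141, -0.0]
contact_force: [0.0, -0.0, -0.6]
grip_width: 0.0179
```

Call:
send_rows(deltas=[[0,0,0,0.02,0,0,0],[0,0,0,0.04,0,0,0],[0,0,0,0.06,0,0,0],[0,0,0,0.08,0,0,0],[0,0,0,0.08,0,0,0]])

```text
clock: 10.7
tcp_pos: [0.6373, -0.2262, 0.1245]
orientation: [0.0, -3.141, -0.0]
contact_force: [0.7, -0.7, -2.1]
grip_width: 0.0179
```

Call:
send_rows(deltas=[[0,0,0,0.02,0,0,0],[0,0,0,0.04,0,0,0],[0,0,0,0.06,0,0,0],[0,0,0,0.08,0,0,0],[0,0,0,0.08,0,0,0]])

```text
clock: 11.12
tcp_pos: [0.6377, -0.2265, 0.1128]
orientation: [-0.0, 3.141, -0.001]
contact_force: [1.7, -1.1, -2.8]
grip_width: 0.0181
```

Call:
send_rows(deltas=[[0,-0.006,-0.005,0.02,0,0,0],[0,-0.006,-0.005,0.04,0,0,0],[0,-0.006,-0.005,0.06,0,0,0],[0,-0.006,-0.005,0.08,0,0,0],[0,-0.006,-0.005,0.08,0,0,0]])

```text
clock: 11.53
tcp_pos: [0.638, -0.2268, 0.1004]
orientation: [0.0, -3.141, -0.001]
contact_force: [0.8, 0.8, -1.9]
grip_width: 0.018
```

Call:
send_rows(deltas=[[0,0,0,0.01,0,0,0],[0,0,0,0.02,0,0,0],[0,0,0,0.03,0,0,0],[0,0,0,0.04,0,0,0],[0,0,0,0.04,0,0,0]])

```text
clock: 11.95
tcp_pos: [0.6382, -0.227, 0.095]
orientation: [0.0, -3.141, -0.0]
contact_force: [-0.1, -0.2, -0.9]
grip_width: 0.0182
```

Call:
send_rows(deltas=[[0,0,0,0.01,0,0,0],[0,0,0,0.02,0,0,0],[0,0,0,0.03,0,0,0],[0,0,0,0.03,0,0,0]])

```text
clock: 12.28
tcp_pos: [0.6387, -0.2271, 0.0909]
orientation: [-0.0, 3.141, -0.0]
contact_force: [0.2, 0.1, 3.7]
grip_width: 0.0181
```

Call:
send_rows(deltas=[[0,0,0,0.01,0,0,0],[0,0,0,0.02,0,0,0],[0,0,0,0.03,0,0,0],[0,0,0,0.03,0,0,0]])

```text
clock: 12.62
tcp_pos: [0.6389, -0.2271, 0.0864]
orientation: [-0.0, 3.141, -0.0]
contact_force: [-0.1, 1.0, 4.4]
grip_width: 0.0179
```

Call:
send_rows(deltas=[[0,0,0,0.01,0,0,0],[0,0,0,0.015,0,0,0],[0,0,0,0.015,0,0,0],[0,0,0,0.015,0,0,0]])

```text
clock: 12.95
tcp_pos: [0.639, -0.2272, 0.0849]
orientation: [-0.0, 3.14, -0.0]
contact_force: [-0.2, 0.3, 7.6]
grip_width: 0.0182
```

Call:
send_rows(deltas=[[0,0,0,0.005,0,0,0],[0,0,0,0.01,0,0,0],[0,0,0,0.01,0,0,0],[0,0,0,0.01,0,0,0]])

```text
clock: 13.28
tcp_pos: [0.6391, -0.2276, 0.0844]
orientation: [0.0, 3.14, -0.0]
contact_force: [-3.4, 1.4, 14.0]
grip_width: 0.018
```

Call:
send_rows(deltas=[[0,0,0,0.006,0,0,0],[0,0,0,0.006,0,0,0],[0,0,0,0.006,0,0,0],[0,0,0,0.006,0,0,0],[0,0,0,0.006,0,0,0],[0,0,0,0.006,0,0,0]])

```text
clock: 13.78
tcp_pos: [0.6392, -0.2277, 0.0841]
orientation: [0.001, 3.139, -0.0]
contact_force: [-4.0, 1.9, 18.5]
grip_width: 0.0178
```

```bash
python3 - <<'E'
from h import *
o=st();g=r.grab_frame('side');t=r.grab_frame('top')
S=lambda i,k:cv2.resize(i[:,:,::-1],None,fx=k,fy=k,interpolation=cv2.INTER_CUBIC)
a=S(g['pixels'][70:200,250:370],4);b=cv2.resize(t['pixels'][:,:,::-1],(520,390));b=np.vstack([b,np.zeros((130,520,3),np.uint8)])
cv2.imwrite('pics/fin.png',np.hstack([a,b])[:,:800])
E
```

```text
{'clock': np.float64(13.7833), 'joints': array([-0.0085,  0.6785,  0.3776,  1.6857, -0.3178,  0.8361,  2.078 ]), 'tcp_pos': array([ 0.6392, -0.2277,  0.0841]), 'orientation': array([ 6.0000e-04,  3.1393e+00, -3.0000e-04]), 'contact_force': array([-4.0198,  1.9401, 18.5327]), 'grip_width': np.float64(0.0178)}
```

View pics/fin.png

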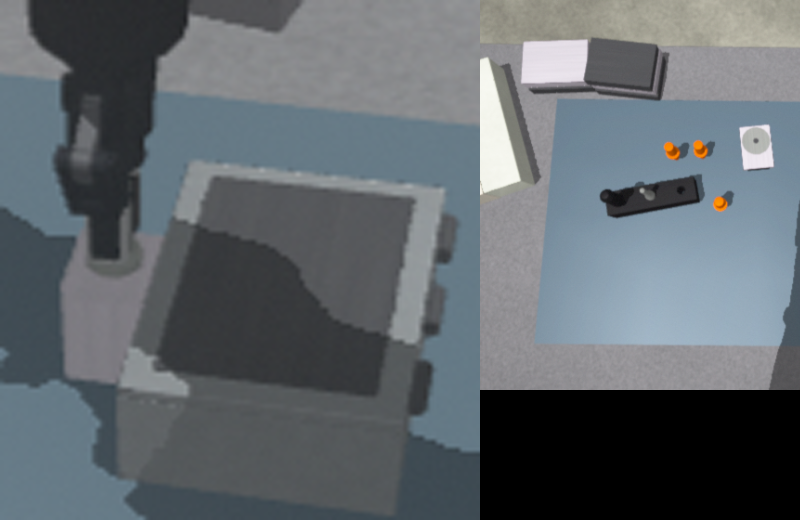

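Picture 8: the collar sits flat on the tab at (113,260), no gap shows along the lid's edge, and the other tools, the orange pins and the spare drive look unmoved. I'll hand it in.

```bash
python3 -c "
from h import *
st();print(r.hand_in())"
```

```text
{'clock': np.float64(13.8833), 'joints': array([-0.0085,  0.6784,  0.3776,  1.6857, -0.3178,  0.8362,  2.0779]), 'tcp_pos': array([ 0.6392, -0.2277,  0.0842]), 'orientation': array([ 6.0000e-04,  3.1393e+00, -3.0000e-04]), 'contact_force': array([-3.8627,  2.3053, 17.1202]), 'grip_width': np.float64(0.0179)}
the job is handed in; nothing more can be done
None
```

The job is done and handed in at about 14 s on the robot's clock. I folded the lid down, took the locking pin out of the holder, pushed it through the tab into the block and pressed until the lid was shut. The arm is still gripping the pin at 90 N and pressing it down.

**Last checks:**
- **Press force:** it rose from about 4 N on the seal to about 17–18 N, above the 7 N needed to shut the lid. The pin stopped at the height expected for a shut lid, within about 1 mm.
- **Final picture:** the collar sits flat on the tab and no gap shows along the lid's edge. The other two tools, the spare drive and the orange look-alikes look unmoved.

**What disagreed:**
- **Hole position:** the two cameras differed by about 2 mm on where the tab hole is. I went by the pin's position relative to the hole in the side view, then corrected by about 1 mm using small side forces as the pin went in.
- **Remaining side force:** about 4–5 N of sideways force was left at the end.
- **Grip width:** it read 18 mm on the 20 mm handle, but the pin did not slip.

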